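# Put the cake rings on their own boards

### The arm

A 6-joint arm with a two-finger parallel gripper is mounted at the origin on the work surface. World frame = base frame: x ahead of the robot, y to its left, z up, the work surface at z = 0. Lengths are in mm, angles in rad, forces in N, time in s.
With the tool pointing down it reaches from about 300 to 775 mm from the base axis. Payload 14.6 kg.
Tool frame: the origin (TCP) lies on the centre line of the jaws, within the pads' length; the fingertips stand manip.finger_overhang ahead of it and the grasp point (between the pads) lies 11 mm behind it (manip.finger_overhang is the distance from the TCP to the fingertips, in mm); y points along the fingers, x is the direction in which the jaws open and shut, and the axes are right-handed (so a half turn about y gives the same grasp; the last joint's range is limited). The gripper opens to 94 mm and grips with 3 to 60 N. Pads are 16 mm wide; open, the fingers measure 119 mm over their backs; the gripper's body (75 mm by 177 mm) begins 78 mm behind the grasp point.
Start: joints at [-1.359, 0.3, 1.521, -0, 1.321, -0.067], TCP at [151.354, -528.754, 213.446] pointing down, gripper open.
Joint ranges: [-3.03, 3.03], [-0.79, 2.21], [0.23, 2.52], [-1.04, 4.18], [0, 3.07], [-2.55, 2.55]. Speed limits (rad/s): [2.22, 2.22, 2.57, 3.14, 3.14, 3.14].

### API

Orientations are given as [roll, pitch, yaw] about the fixed x, y, z axes, in that order (R = Rz(yaw) Ry(pitch) Rx(roll)).
In Python, from cell import monitor, viewer, ticket, manip gives the robot as it stands.
- The arm moves only by the shell command python3 -m jog 'ROWS' [FORCE]. ROWS is JSON, a list of rows, each an object of numbers: "grip": the finger opening in cm, from 0 to 9.4; "dx", "dy", "dz": the shift along the tool's x, y, z in cm; "spin": the turn about the tool's y in degrees. In form: [{"grip": .., "dx": .., "dy": .., "dz": .., "spin": ..}, ...]. A call has 1 to 20 rows; each row is the pose to reach, as a shift and turn from the pose commanded when the call began, along the tool's axes at that moment; what a row does not reach only later rows make up. A row lasts 1/8 s, in which the tool goes at most 62.5 mm and 10.7 degrees, less where a joint would pass 70% of its speed; a pose out of reach is approached as far as the arm can. A call with a gripper value outside its range is refused whole. The fingers move at their own pace and stop on an object; FORCE is the grip in N (left out, the last holds). Time passes only in rows, so rows that repeat a pose let the fingers close. It gives the time, the measured TCP pose, the force and the opening at its end, in the units of the state.
- monitor.read_state(): the state, without advancing time (a new reading comes with each control period).
- viewer.camera(name): name is "scene" or "top"; returns a dict with "color" (480x640x3 uint8, red, green, blue), "vertical_fov" (degrees; the focal length in pixels is half the picture's height over the tangent of half this angle, whatever the lens; pixels are square), "cx", "cy" (the principal point, pixels), "rvec" (rotation vector, rad) and "tvec" (3), from world to camera coordinates, as OpenCV has them. Camera axes: x right, y down, z forward; pixel columns grow to the right and rows downward; lengths in mm; the calibration is good to about 2 mm. A picture is of the moment at which its call begins. There is no depth.
- ticket.sign_off(): hands the job in, once; it reports no verdict.
The state is a dict: "clock": time; "joints": joint angles; "qd": joint speeds; "effort": joint torques, N m; "eef_pos": TCP position; "eef_rot": TCP orientation; "wrist_force": force on the tool from outside, world axes, zero at the start; "moment": the same for the moment, N m; "finger_gap": finger opening in mm.
Only numpy, scipy, OpenCV 4.12 (cv2) and the standard library are available. Lean on these libraries where they do the work, as an engineer would, in place of code of your own. Each camera call takes 0.05 s, during which the arm holds its last target. There are 200 camera calls.

### The job

The four steel cake rings have been set out on the wrong cake boards. Swap them round, parking a ring on the empty marble slab where that helps, until each ring stands upright and centred on the board of its own shape and size, the square and the oblong ring lined up with the sides of their boards. Leave the brass piping nozzle that stands between the boards undisturbed, and let go of everything at the end.

Things in the scene. Friction and masses are not known exactly. Their poses are not given: they have to be found in the camera images.
- ring_biground_mid (a point): The big round cake ring: bare steel, round tube, 64 mm outside diameter, 45 mm high, 3 mm wall, open at top and bottom, about 0.1 to 0.2 kg, loose, standing upright on a board. The point is its centre, half-way up (22.5 mm above its underside); z is its upright axis.
- ring_oblong_mid (a point): The oblong cake ring: bare steel, rectangle, 84 mm (its own x axis) by 42 mm (its own y axis) outside, 45 mm high, 3 mm wall, open at top and bottom, about 0.1 to 0.2 kg, loose, standing upright on a board. The point is its centre, half-way up (22.5 mm above its underside); z is its upright axis.
- ring_smallround_mid (a point): The small round cake ring: bare steel, round tube, 42 mm outside diameter, 45 mm high, 3 mm wall, open at top and bottom, about 0.1 to 0.2 kg, loose, standing upright on a board. The point is its centre, half-way up (22.5 mm above its underside); z is its upright axis.
- ring_square_mid (a point): The square cake ring: bare steel, square, 52 mm by 52 mm outside, sides along its x and y axes, 45 mm high, 3 mm wall, open at top and bottom, about 0.1 to 0.2 kg, loose, standing upright on a board. The point is its centre, half-way up (22.5 mm above its underside); z is its upright axis.
- board_biground_top (a point): The big round cake board: plain brown card, round, 112 mm diameter, 10 mm thick, fixed to the bench (bench top at z = 0). The point is the centre of its top face; z points up.
- board_oblong_top (a point): The oblong cake board: plain brown card, rectangle, 120 mm (its own x axis) by 78 mm (its own y axis), 10 mm thick, fixed to the bench (bench top at z = 0). The point is the centre of its top face; z points up.
- board_smallround_top (a point): The small round cake board: plain brown card, round, 86 mm diameter, 10 mm thick, fixed to the bench (bench top at z = 0). The point is the centre of its top face; z points up.
- board_square_top (a point): The square cake board: plain brown card, square, 90 mm by 90 mm, sides along its x and y axes, 10 mm thick, fixed to the bench (bench top at z = 0). The point is the centre of its top face; z points up.
- slab_top (a point): An empty white marble slab, 110 mm by 110 mm, 10 mm thick, fixed to the bench, free for parking a ring. The point is the centre of its top face.
- nozzle_mid (a point): A brass piping nozzle, a small cone 30 mm across and 42 mm high, loose, standing point up among the boards; to be left alone. The point is on its axis, half-way up (21 mm). There is a second such nozzle, off to the left, which plays no part.
Not all that is in view belongs to the job. Leave any green or purple look-alike of the part that bears ring_square_mid alone.

How it is judged (in metres and radians):
At the end, for the whole second after the job is handed in: Each of the four rings stands flat and upright (tilt under 0.1 rad) on the board of its own outline, its centre within 13 mm of the board's centre, at rest; the oblong ring's long sides are within 0.2 rad of its board's long sides and the square ring's sides within 0.2 rad of its board's sides (horizontal distance between ring_biground_mid and board_biground_top below 0.013 m and z of ring_biground_mid in the frame of board_biground_top between 0.018 and 0.027 m and angle between each of ring_biground_mid, ring_oblong_mid, ring_smallround_mid, ring_square_mid's own z axis and vertical below 0.1 rad and linear speed of each of ring_biground, ring_oblong, ring_smallround, ring_square below 0.02 m/s and angular speed of each of ring_biground, ring_oblong, ring_smallround, ring_square below 0.2 rad/s and horizontal distance between ring_oblong_mid and board_oblong_top below 0.013 m and z of ring_oblong_mid in the frame of board_oblong_top between 0.018 and 0.027 m and horizontal distance between ring_smallround_mid and board_smallround_top below 0.013 m and z of ring_smallround_mid in the frame of board_smallround_top between 0.018 and 0.027 m and horizontal distance between ring_square_mid and board_square_top below 0.013 m and z of ring_square_mid in the frame of board_square_top between 0.018 and 0.027 m and angle between the x axis of ring_oblong_mid and the x axis of board_oblong_top, either way round below 0.2 rad and (angle between the x axis of ring_square_mid and the x axis of board_square_top, either way round below 0.2 rad or angle between the x axis of ring_square_mid and the y axis of board_square_top, either way round below 0.2 rad)); the robot touches nothing.
It fails at once if the brass piping nozzle among the boards is knocked over or shifted by more than 25 mm (angle between nozzle_mid's own z axis and vertical above 0.5 rad or distance of nozzle_mid from where it was at the start of the episode above 0.025 m).
It also fails if it takes over 144 s, if anything falls off the work surface, if the arm or the gripper's body presses on something with over 40 N, if the wrist force passes 120 N, or if a joint passes its speed limit or range.

## Working session

There is one attempt and no reset: what is moved stays moved. The work goes in short steps, Python scripts to look and compute and a shell command to move; the robot and the scene stay as the last step left them, time stands still between calls to the robot, and variables do not carry over. Pictures are saved under pics/ and viewed, about 12 in all and at most 16, crops included, and the job is handed in when it is done.

```bash
mkdir -p pics; ls
python3 - <<'E'
from cell import monitor, viewer, ticket, manip
import cv2
print(monitor.read_state(), manip.finger_overhang)
for n in ("top","scene"):
    c=viewer.camera(n); cv2.imwrite(f"pics/{n}0.png",c["color"][:,:,::-1]); print({k:v for k,v in c.items() if k!="color"})
E
```

```text
pics
{'clock': 0.0, 'joints': array([-1.35860989e+00,  3.00480997e-01,  1.52159188e+00,  2.77500926e-05,
        1.32067166e+00, -6.65811306e-02]), 'qd': array([-0.0005431 , -0.00148094, -0.00131428, -0.00034379,  0.00012075,
        0.00116077]), 'effort': array([-1.36297320e-03, -5.31805944e+01, -3.52735555e+01,  7.07765669e-02,
        2.44184292e-02, -9.08290872e-05]), 'eef_pos': array([ 151.30512777, -528.51793716,  212.8763229 ]), 'eef_rot': array([-1.57069287e+00,  1.14753712e-03, -1.29203559e+00]), 'wrist_force': array([ 0.43712856,  0.13720261, -0.51879596]), 'moment': array([-0.02327002,  0.03852235, -0.00429531]), 'finger_gap': 93.74539498071128} 8.0
{'vertical_fov': 42.42043237616544, 'cx': 325.62017143587326, 'cy': 237.6695411131305, 'rvec': array([ 2.15073492, -2.12335368,  0.1669521 ]), 'tvec': array([  13.58904827,  435.52113621, 1426.61584562])}
{'vertical_fov': 45.20485621536985, 'cx': 314.0388860777106, 'cy': 229.03915802830798, 'rvec': array([ 1.23215476,  2.11862606, -1.11558454]), 'tvec': array([ 194.69908635, -197.66460266, 1437.09683951])}
```

View pics/top0.png

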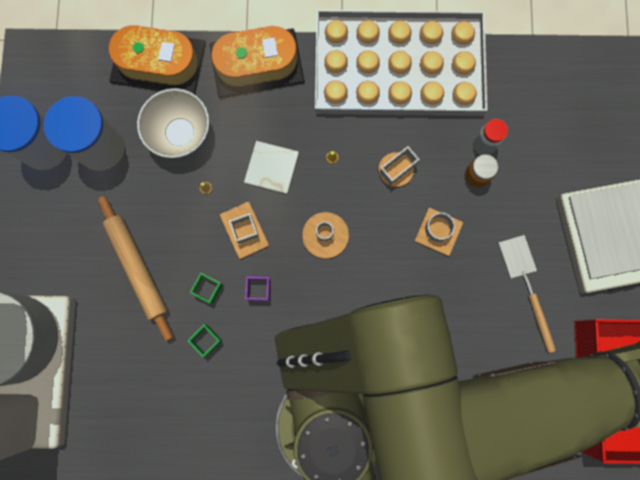

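View pics/scene0.png

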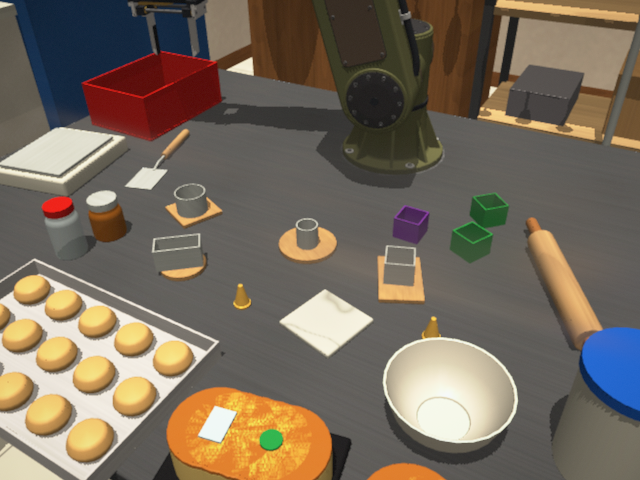

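The top view shows boards and rings:

- Oblong board at about (244,230), carrying the square ring.
- Big round board at (326,235), carrying the small round ring.
- Square board at (439,230), carrying the big round ring.
- Small round board at (397,168), carrying the oblong ring.
- Slab at (271,167), nozzle at (332,157).

That makes a 4-cycle. I'll zoom in to measure.

```bash
cat > h.py <<'E'
import numpy as np, cv2
from cell import monitor, viewer
def cam(n):
    c=viewer.camera(n); im=c["color"]; f=im.shape[0]/2/np.tan(np.radians(c["vertical_fov"])/2)
    K=np.array([[f,0,c["cx"]],[0,f,c["cy"]],[0,0,1.]]); R=cv2.Rodrigues(np.array(c["rvec"]))[0]; t=np.array(c["tvec"])
    return im,K,R,t
def ray(C,uv,z):
    _,K,R,t=C; uv=np.atleast_2d(np.asarray(uv,float)); o=-R.T@t
    d=(R.T@np.linalg.inv(K)@np.c_[uv,np.ones(len(uv))].T).T
    return (o+d*((z-o[2])/d[:,2])[:,None])[:,:2]
def proj(C,P):
    return cv2.projectPoints(np.asarray(P,float).reshape(-1,1,3),cv2.Rodrigues(C[2])[0],C[3],C[1],None)[0][:,0]
def go(x,y,z,yawdeg=None):
    s=monitor.read_state(); p=s["eef_pos"]; w=s["eef_rot"][2]
    d=np.array([x,y])-p[:2]; c,sn=np.cos(w),np.sin(w)
    sp=0 if yawdeg is None else -((yawdeg-np.degrees(w)+90)%180-90)
    print("dx %.2f dz %.2f dy %.2f spin %.1f"%((c*d[0]+sn*d[1])/10,(-sn*d[0]+c*d[1])/10,(p[2]-z)/10,sp), "| at",p.round(1),"yaw %.1f"%np.degrees(w),"gap %.1f"%s["finger_gap"],"F",s["wrist_force"].round(1),"t %.1f"%s["clock"],"j6 %.2f"%s["joints"][5])
def crop(im,u0,v0,u1,v1,k,fn): cv2.imwrite(fn,cv2.resize(im[v0:v1,u0:u1,::-1],None,fx=k,fy=k,interpolation=cv2.INTER_CUBIC))
E
python3 - <<'E'
from h import *
C=cam("top"); im=C[0]; crop(im,210,130,480,270,2.9,"pics/t1.png")
hsv=cv2.cvtColor(im,cv2.COLOR_RGB2HSV)
m=cv2.inRange(hsv,(8,90,90),(22,255,255)); m[:130]=0;m[270:]=0;m[:,:215]=0;m[:,465:]=0
for c in cv2.findContours(m,cv2.RETR_EXTERNAL,cv2.CHAIN_APPROX_NONE)[0]:
    if len(c)<25: continue
    p=ray(C,c[:,0],10); h=cv2.convexHull(p.astype(np.float32)); print(cv2.minAreaRect(h),cv2.minEnclosingCircle(h), cv2.boundingRect(c))
E
```

```text
((468.36077880859375, -255.6680145263672), (51.24143600463867, 45.247825622558594), 63.383663177490234) ((468.990478515625, -255.21849060058594), 26.490671157836914) (430, 217, 21, 21)
((446.09722900390625, 20.856616973876953), (112.13671112060547, 110.76693725585938), 0.718863308429718) ((446.32611083984375, 20.43718147277832), 57.04621124267578) (302, 212, 47, 47)
((458.3312072753906, -252.2195587158203), (91.42327117919922, 92.75196075439453), 66.62841796875) ((458.09820556640625, -251.99649047851562), 62.04071044921875) (415, 208, 48, 48)
((456.195556640625, 216.62686157226562), (122.60889434814453, 79.37350463867188), 25.645204544067383) ((456.63995361328125, 216.55917358398438), 69.8309326171875) (220, 202, 49, 57)
((586.2276000976562, -171.2312469482422), (22.322690963745117, 65.67831420898438), 40.886962890625) ((591.6875, -166.50390625), 32.87016296386719) (392, 168, 22, 19)
((620.75146484375, -156.22315979003906), (29.352802276611328, 65.11683654785156), 39.79444122314453) ((617.9041748046875, -157.9812774658203), 33.04544448852539) (386, 155, 26, 23)
((635.820556640625, -125.5506820678711), (17.502901077270508, 65.763671875), 46.19589614868164) ((630.3692626953125, -131.2344512939453), 32.89360427856445) (378, 152, 20, 20)
((638.7757568359375, 6.199614524841309), (27.926254272460938, 29.466737747192383), 0.7060793042182922) ((639.9307861328125, 6.95321798324585), 15.693936347961426) (326, 152, 13, 12)
```

View pics/t1.png

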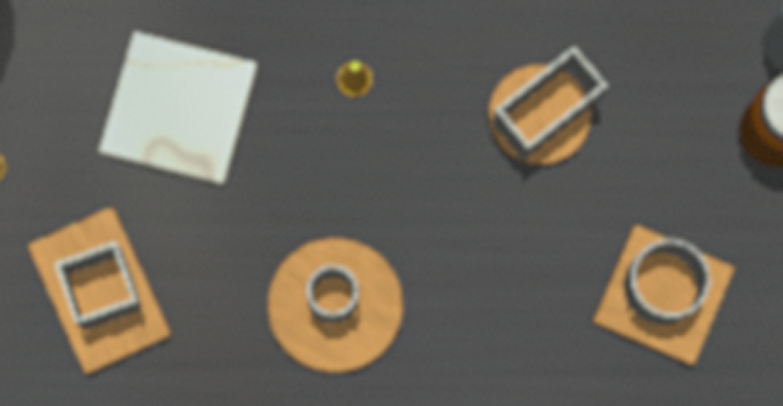

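The zoom is clear. Each ring has a bright rim I can mask, and the boards are measured except the small round one, which needs its pieces combined. Next I'll get the rim centres at z=55 and that board.

```bash
cat >> h.py <<'E'
def rims(C,boxes,z=55):
    hsv=cv2.cvtColor(C[0],cv2.COLOR_RGB2HSV); out={}
    for k,(u0,v0,u1,v1) in boxes.items():
        m=np.zeros(hsv.shape[:2],np.uint8); m[v0:v1,u0:u1]=cv2.inRange(hsv,(0,0,125),(180,70,255))[v0:v1,u0:u1]
        c=max(cv2.findContours(m,cv2.RETR_EXTERNAL,cv2.CHAIN_APPROX_NONE)[0],key=lambda c:cv2.contourArea(cv2.convexHull(c)))
        h=cv2.convexHull(ray(C,c[:,0],z).astype(np.float32)); out[k]=cv2.minAreaRect(h)
        print(k,np.round(out[k][0],1),np.round(out[k][1],1),"ang %.1f"%out[k][2],"circ",np.round(cv2.minEnclosingCircle(h)[0],1),"r %.1f"%cv2.minEnclosingCircle(h)[1])
    return out
E
python3 - <<'E'
from h import *
C=cam("top"); im=C[0]
rims(C,dict(square=(225,208,263,248),small=(308,215,342,248),big=(420,205,462,248),oblong=(374,140,428,190)))
rims(C,dict(slab=(240,135,302,197)),10)
hsv=cv2.cvtColor(im,cv2.COLOR_RGB2HSV)
m=cv2.inRange(hsv,(8,90,90),(22,255,255)); m[:145]=0;m[192:]=0;m[:,:370]=0;m[:,:375]=0;m[:,425:]=0
p=ray(C,np.argwhere(m>0)[:,::-1],10); print("smallboard",cv2.minEnclosingCircle(p.astype(np.float32)))
S=cam("scene")
for k,P in dict(sq=(456,216,10),small=(446,20.6,10),big=(458,-252,10),nozzle=(638,7,0)).items(): print(k,proj(S,P))
E
```

```text
square [455.3 212.8] [53.8 54. ] ang 21.4 circ [454.3 212.8] r 36.0
small [450.2  21.9] [37.9 39.7] ang 0.7 circ [449.9  22.8] r 21.7
big [ 464.3 -251.2] [62.3 64.2] ang 45.5 circ [ 464.2 -249.9] r 33.4
oblong [ 613.8 -153.9] [45.8 86.8] ang 39.8 circ [ 613.4 -154.7] r 47.0
slab [614.4 155.5] [111.7 111.7] ang 75.9 circ [614.3 155.8] r 75.8
smallboard ((611.3782348632812, -150.1980743408203), 44.129661560058594)
sq [[399.79749083 276.39227483]]
small [[307.79593728 241.97117663]]
big [[193.81602776 208.07872502]]
nozzle [[243.822895   302.79740086]]
```

```bash
python3 -c "
from h import *
go(455,213,110,21.4)"
```

```text
dx -62.95 dz 49.61 dy 10.32 spin 84.6 | at [ 151.3 -528.7  213.2] yaw -74.0 gap 94.1 F [0.  0.5 0.5] t 0.2 j6 -0.07
```

```bash
sed -i 's/sp=0 if.*/y=np.degrees(w); sp=0 if yawdeg is None else y-min((yawdeg+180*k for k in (-1,0,1)),key=lambda a:abs(a-np.degrees(np.arctan2(p[1]+d[1],p[0]+d[0]))))/' h.py
python3 -m jog '[{"grip":9.4,"dx":-31,"dz":25,"dy":4,"spin":-48},{"grip":9.4,"dx":-31,"dz":25,"dy":4,"spin":-48},{"grip":9.4,"dx":-31,"dz":25,"dy":4,"spin":-48},{"grip":9.4,"dx":-31,"dz":25,"dy":4,"spin":-48},{"grip":9.4,"dx":-31,"dz":25,"dy":4,"spin":-48},{"grip":9.4,"dx":-31,"dz":25,"dy":4,"spin":-48},{"grip":9.4,"dx":-62.95,"dz":49.6,"dy":10.3,"spin":-95.4},{"grip":9.4,"dx":-62.95,"dz":49.6,"dy":10.3,"spin":-95.4},{"grip":9.4,"dx":-62.95,"dz":49.6,"dy":10.3,"spin":-95.4},{"grip":9.4,"dx":-62.95,"dz":49.6,"dy":10.3,"spin":-95.4},{"grip":9.4,"dx":-62.95,"dz":49.6,"dy":10.3,"spin":-95.4},{"grip":9.4,"dx":-62.95,"dz":49.6,"dy":10.3,"spin":-95.4},{"grip":9.4,"dx":-62.95,"dz":49.6,"dy":10.3,"spin":-95.4},{"grip":9.4,"dx":-62.95,"dz":49.6,"dy":10.3,"spin":-95.4},{"grip":9.4,"dx":-62.95,"dz":49.6,"dy":10.3,"spin":-95.4},{"grip":9.4,"dx":-62.95,"dz":49.6,"dy":10.3,"spin":-95.4}]' 25
python3 -c "
from h import *
go(455,213,27,21.4)"
```

```text
clock: 2.25
eef_pos: [454.9, 212.0, 110.8]
eef_rot: [-1.571, -0.0, 0.372]
wrist_force: [0.1, -0.4, -0.1]
finger_gap: 93.8
dx 0.04 dz 0.09 dy 8.38 spin -0.1 | at [454.9 212.  110.8] yaw 21.3 gap 93.8 F [ 0.1 -0.4 -0.1] t 2.2 j6 -0.01
```

```bash
python3 -m jog '[{"grip":9.4,"dz":0.1,"dy":4},{"grip":9.4,"dz":0.1,"dy":7},{"grip":9.4,"dz":0.1,"dy":8.4},{"grip":9.4,"dz":0.1,"dy":8.4},{"grip":9.4,"dz":0.1,"dy":8.4},{"grip":4,"dz":0.1,"dy":8.4},{"grip":4,"dz":0.1,"dy":8.4},{"grip":4,"dz":0.1,"dy":8.4},{"grip":4,"dz":0.1,"dy":8.4},{"grip":4,"dz":0.1,"dy":8.4},{"grip":4,"dz":0.1,"dy":8.4},{"grip":4,"dz":0.1,"dy":8.4},{"grip":4,"dz":0.1,"dy":8.4}]' 25
python3 -c "
from h import *
go(614,155.5,120)"
```

```text
dx 12.77 dz -11.04 dy -0.92 spin 0.0 | at [454.9 212.  110.8] yaw 21.3 gap 93.8 F [ 0.1 -0.4 -0.1] t 2.2 j6 -0.01validation failed for argument at $[0]...
```

```bash
python3 -m jog '[{"grip":9.4,"dx":0,"dy":4,"dz":0.1,"spin":0},{"grip":9.4,"dx":0,"dy":7,"dz":0.1,"spin":0},{"grip":9.4,"dx":0,"dy":8.4,"dz":0.1,"spin":0},{"grip":9.4,"dx":0,"dy":8.4,"dz":0.1,"spin":0},{"grip":9.4,"dx":0,"dy":8.4,"dz":0.1,"spin":0},{"grip":4,"dx":0,"dy":8.4,"dz":0.1,"spin":0},{"grip":4,"dx":0,"dy":8.4,"dz":0.1,"spin":0},{"grip":4,"dx":0,"dy":8.4,"dz":0.1,"spin":0},{"grip":4,"dx":0,"dy":8.4,"dz":0.1,"spin":0},{"grip":4,"dx":0,"dy":8.4,"dz":0.1,"spin":0},{"grip":4,"dx":0,"dy":8.4,"dz":0.1,"spin":0},{"grip":4,"dx":0,"dy":8.4,"dz":0.1,"spin":0}]' 25
python3 -c "
from h import *
go(614,155.5,90)"
```

```text
clock: 3.75
eef_pos: [454.6, 213.9, 26.5]
eef_rot: [-1.571, 0.0, 0.373]
wrist_force: [-0.3, 0.2, 1.0]
finger_gap: 52.0
dx 12.72 dz -11.25 dy -6.35 spin 0.0 | at [454.6 213.9  26.5] yaw 21.4 gap 52.0 F [-0.3  0.2  1. ] t 3.8 j6 -0.01
```

```bash
python3 -m jog '[{"grip":4,"dx":0,"dy":-2,"dz":0,"spin":0},{"grip":4,"dx":0,"dy":-5,"dz":0,"spin":0},{"grip":4,"dx":1,"dy":-7,"dz":-1,"spin":0},{"grip":4,"dx":4,"dy":-7,"dz":-3.5,"spin":0},{"grip":4,"dx":7,"dy":-7,"dz":-6,"spin":0},{"grip":4,"dx":10,"dy":-7,"dz":-8.8,"spin":0},{"grip":4,"dx":12.2,"dy":-7,"dz":-10.8,"spin":0},{"grip":4,"dx":12.7,"dy":-6.5,"dz":-11.2,"spin":0},{"grip":4,"dx":12.7,"dy":-4,"dz":-11.2,"spin":0},{"grip":4,"dx":12.7,"dy":-2,"dz":-11.2,"spin":0},{"grip":4,"dx":12.7,"dy":-0.8,"dz":-11.2,"spin":0},{"grip":4,"dx":12.7,"dy":-0.2,"dz":-11.2,"spin":0},{"grip":4,"dx":12.7,"dy":-0.1,"dz":-11.2,"spin":0},{"grip":4,"dx":12.7,"dy":-0.1,"dz":-11.2,"spin":0}]'
python3 -c "
from h import *
go(614,155.5,26.5)"
```

```text
clock: 5.5
eef_pos: [614.0, 155.9, 28.1]
eef_rot: [-1.571, -0.001, 0.373]
wrist_force: [0.3, 0.2, -1.1]
finger_gap: 52.3
dx -0.01 dz -0.04 dy 0.16 spin 0.0 | at [614.  155.9  28.1] yaw 21.4 gap 52.3 F [ 0.3  0.2 -1.1] t 5.5 j6 -0.18
```

```bash
python3 -m jog '[{"grip":4,"dx":0,"dy":0.15,"dz":0,"spin":0},{"grip":4,"dx":0,"dy":0.15,"dz":0,"spin":0},{"grip":7.5,"dx":0,"dy":0.1,"dz":0,"spin":0},{"grip":9,"dx":0,"dy":0.1,"dz":0,"spin":0},{"grip":9,"dx":0,"dy":0.1,"dz":0,"spin":0},{"grip":9,"dx":0,"dy":0.1,"dz":0,"spin":0},{"grip":9,"dx":0,"dy":-5,"dz":0,"spin":0},{"grip":9,"dx":0,"dy":-9,"dz":0,"spin":0},{"grip":9,"dx":0,"dy":-9,"dz":0,"spin":0},{"grip":9,"dx":0,"dy":-9,"dz":0,"spin":0}]'
python3 -c "
from h import *
go(613.6,-154,115,39.8)
C=cam('top'); crop(C[0],200,100,480,280,2.8,'pics/t2.png')"
```

```text
clock: 6.75
eef_pos: [613.3, 155.8, 116.6]
eef_rot: [-1.571, 0.001, 0.373]
wrist_force: [-0.5, 0.1, 0.6]
finger_gap: 90.3
dx -11.26 dz -28.86 dy 0.16 spin -18.4 | at [613.3 155.8 116.6] yaw 21.4 gap 90.3 F [-0.5  0.1  0.6] t 6.8 j6 -0.18
```

View pics/t2.png

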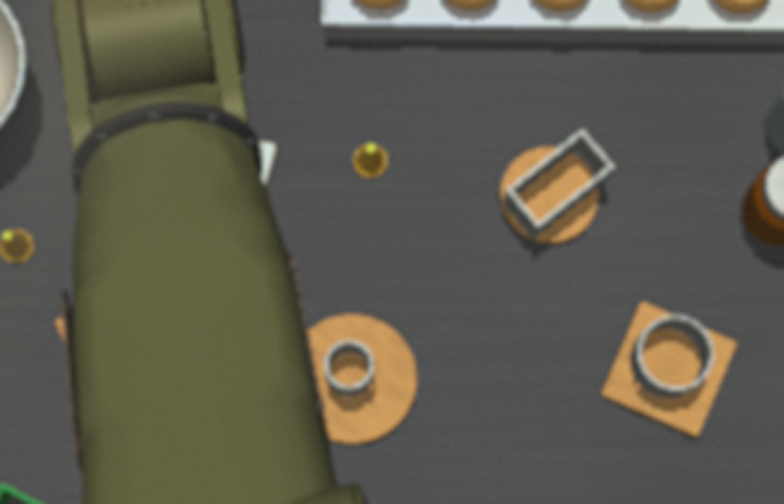

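The arm hides the slab, and the nozzle at about (370,158) in the crop and the other rings haven't moved. On to the oblong ring.

```bash
python3 -m jog '[{"grip":9,"dx":-4,"dy":0.2,"dz":-10,"spin":-8},{"grip":9,"dx":-11.3,"dy":0.2,"dz":-28.9,"spin":-18.4},{"grip":9,"dx":-11.3,"dy":0.2,"dz":-28.9,"spin":-18.4},{"grip":9,"dx":-11.3,"dy":0.2,"dz":-28.9,"spin":-18.4},{"grip":9,"dx":-11.3,"dy":0.2,"dz":-28.9,"spin":-18.4},{"grip":9,"dx":-11.3,"dy":0.2,"dz":-28.9,"spin":-18.4},{"grip":9,"dx":-11.3,"dy":0.2,"dz":-28.9,"spin":-18.4},{"grip":9,"dx":-11.3,"dy":0.2,"dz":-28.9,"spin":-18.4},{"grip":9,"dx":-11.3,"dy":0.2,"dz":-28.9,"spin":-18.4},{"grip":9,"dx":-11.3,"dy":0.2,"dz":-28.9,"spin":-18.4}]'
python3 -c "
from h import *
go(613.6,-154,27,39.8)"
```

```text
clock: 8.05
eef_pos: [613.9, -153.8, 115.5]
eef_rot: [-1.571, -0.0, 0.695]
wrist_force: [0.3, 0.3, -0.6]
finger_gap: 90.3
dx -0.04 dz 0.00 dy 8.85 spin 0.0 | at [ 613.9 -153.8  115.5] yaw 39.8 gap 90.3 F [ 0.3  0.3 -0.6] t 8.1 j6 -1.00
```

```bash
python3 -m jog '[{"grip":9,"dx":0,"dy":4,"dz":0,"spin":0},{"grip":9,"dx":0,"dy":7,"dz":0,"spin":0},{"grip":9,"dx":0,"dy":8.8,"dz":0,"spin":0},{"grip":9,"dx":0,"dy":8.8,"dz":0,"spin":0},{"grip":9,"dx":0,"dy":8.8,"dz":0,"spin":0},{"grip":3.2,"dx":0,"dy":8.8,"dz":0,"spin":0},{"grip":3.2,"dx":0,"dy":8.8,"dz":0,"spin":0},{"grip":3.2,"dx":0,"dy":8.8,"dz":0,"spin":0},{"grip":3.2,"dx":0,"dy":8.8,"dz":0,"spin":0},{"grip":3.2,"dx":0,"dy":8.8,"dz":0,"spin":0},{"grip":3.2,"dx":0,"dy":8.8,"dz":0,"spin":0},{"grip":3.2,"dx":0,"dy":8.8,"dz":0,"spin":0},{"grip":3.2,"dx":0,"dy":6,"dz":0,"spin":0},{"grip":3.2,"dx":0,"dy":3,"dz":0,"spin":0},{"grip":3.2,"dx":0,"dy":0,"dz":0,"spin":0},{"grip":3.2,"dx":0,"dy":0,"dz":0,"spin":0},{"grip":3.2,"dx":0,"dy":0,"dz":0,"spin":0}]' 25
python3 -c "
from h import *
go(456,216.8,110,115.6);go(456,216.8,110,-64.4)"
```

```text
clock: 10.18
eef_pos: [613.2, -154.3, 114.0]
eef_rot: [-1.569, 0.001, 0.694]
wrist_force: [0.2, -0.4, -1.5]
finger_gap: 41.5
dx 11.65 dz 38.58 dy 0.40 spin 104.2 | at [ 613.2 -154.3  114. ] yaw 39.8 gap 41.5 F [ 0.2 -0.4 -1.5] t 10.2 j6 -1.00
dx 11.65 dz 38.58 dy 0.40 spin 104.2 | at [ 613.2 -154.3  114. ] yaw 39.8 gap 41.5 F [ 0.2 -0.4 -1.5] t 10.2 j6 -1.00
```

```bash
python3 -m jog '[{"grip":3.2,"dx":0.4,"dy":0,"dz":1.4,"spin":4},{"grip":3.2,"dx":1.3,"dy":0,"dz":4.4,"spin":12},{"grip":3.2,"dx":2.3,"dy":0,"dz":7.6,"spin":21},{"grip":3.2,"dx":3.3,"dy":0,"dz":11,"spin":30},{"grip":3.2,"dx":4.3,"dy":0,"dz":14.4,"spin":39},{"grip":3.2,"dx":5.3,"dy":0,"dz":17.8,"spin":48},{"grip":3.2,"dx":6.3,"dy":0,"dz":21,"spin":57},{"grip":3.2,"dx":7.3,"dy":0,"dz":24.4,"spin":66},{"grip":3.2,"dx":8.3,"dy":0,"dz":27.6,"spin":75},{"grip":3.2,"dx":9.4,"dy":0,"dz":31,"spin":84},{"grip":3.2,"dx":10.4,"dy":0,"dz":34.4,"spin":93},{"grip":3.2,"dx":11.2,"dy":0,"dz":37,"spin":100},{"grip":3.2,"dx":11.6,"dy":0,"dz":38.3,"spin":104},{"grip":3.2,"dx":11.65,"dy":0,"dz":38.6,"spin":104.2},{"grip":3.2,"dx":11.65,"dy":0,"dz":38.6,"spin":104.2},{"grip":3.2,"dx":11.65,"dy":0,"dz":38.6,"spin":104.2}]'
python3 -c "
from h import *
go(456,216.8,27,-64.4)
C=cam('scene'); crop(C[0],280,160,520,340,3.2,'pics/s3.png')"
```

```text
clock: 12.18
eef_pos: [456.5, 216.2, 115.2]
eef_rot: [-1.571, -0.0, -1.124]
wrist_force: [-0.6, -0.2, -1.1]
finger_gap: 41.5
dx -0.08 dz -0.02 dy 8.82 spin -0.0 | at [456.5 216.2 115.2] yaw -64.4 gap 41.5 F [-0.6 -0.2 -1.1] t 12.2 j6 1.49
```

View pics/s3.png

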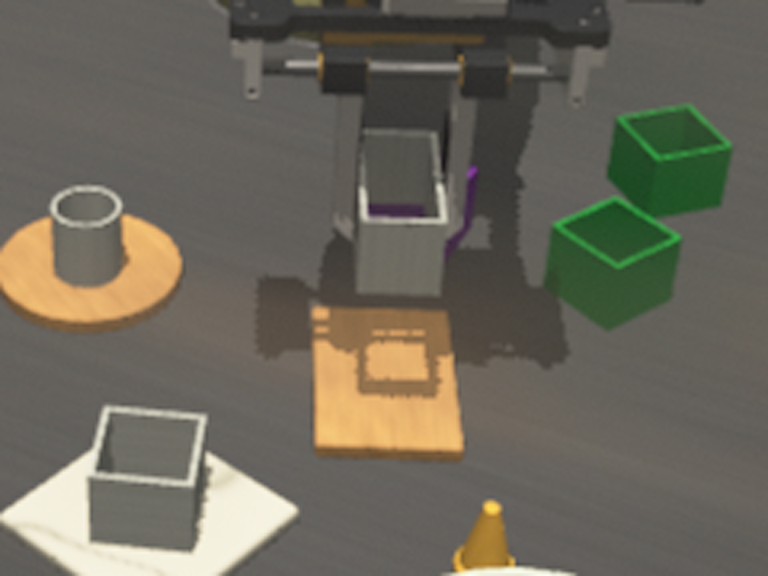

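The picture shows the oblong ring held level and lined up over its empty board, with the square ring upright on the slab at about (148,480) in the crop. Lowering now.

```bash
python3 -m jog '[{"grip":3.2,"dx":0,"dy":3,"dz":0,"spin":0},{"grip":3.2,"dx":0,"dy":6,"dz":0,"spin":0},{"grip":3.2,"dx":0,"dy":7.8,"dz":0,"spin":0},{"grip":3.2,"dx":0,"dy":8.5,"dz":0,"spin":0},{"grip":3.2,"dx":0,"dy":8.8,"dz":0,"spin":0},{"grip":3.2,"dx":0,"dy":8.8,"dz":0,"spin":0},{"grip":3.2,"dx":0,"dy":8.8,"dz":0,"spin":0}]'
python3 -c "
from h import *
go(456,216.8,27,-64.4)"
```

```text
clock: 13.1
eef_pos: [456.7, 216.9, 28.0]
eef_rot: [-1.57, -0.0, -1.124]
wrist_force: [-0.5, -0.4, -1.4]
finger_gap: 41.9
dx -0.02 dz -0.06 dy 0.10 spin -0.0 | at [456.7 216.9  28. ] yaw -64.4 gap 41.9 F [-0.5 -0.4 -1.4] t 13.1 j6 1.50
```

```bash
python3 -m jog '[{"grip":3.2,"dx":0,"dy":0.12,"dz":0,"spin":0},{"grip":3.2,"dx":0,"dy":0.12,"dz":0,"spin":0},{"grip":7.5,"dx":0,"dy":0.1,"dz":0,"spin":0},{"grip":8,"dx":0,"dy":0.1,"dz":0,"spin":0},{"grip":8,"dx":0,"dy":0.1,"dz":0,"spin":0},{"grip":8,"dx":0,"dy":0.1,"dz":0,"spin":0},{"grip":8,"dx":0,"dy":-5,"dz":0,"spin":0},{"grip":8,"dx":0,"dy":-9,"dz":0,"spin":0},{"grip":8,"dx":0,"dy":-9,"dz":0,"spin":0},{"grip":8,"dx":0,"dy":-9,"dz":0,"spin":0}]'
python3 -c "
from h import *
go(450,22.3,115)"
```

```text
clock: 14.35
eef_pos: [456.0, 216.6, 116.7]
eef_rot: [-1.572, 0.0, -1.124]
wrist_force: [0.6, -0.8, -0.3]
finger_gap: 79.9
dx 17.27 dz -8.93 dy 0.17 spin 0.0 | at [456.  216.6 116.7] yaw -64.4 gap 79.9 F [ 0.6 -0.8 -0.3] t 14.3 j6 1.50
```

```bash
python3 -m jog '[{"grip":8,"dx":17.3,"dy":0.2,"dz":-8.9,"spin":0},{"grip":8,"dx":17.3,"dy":0.2,"dz":-8.9,"spin":0},{"grip":8,"dx":17.3,"dy":0.2,"dz":-8.9,"spin":0},{"grip":8,"dx":17.3,"dy":0.2,"dz":-8.9,"spin":0},{"grip":8,"dx":17.3,"dy":0.2,"dz":-8.9,"spin":0},{"grip":8,"dx":17.3,"dy":0.2,"dz":-8.9,"spin":0},{"grip":8,"dx":17.3,"dy":0.2,"dz":-8.9,"spin":0},{"grip":8,"dx":17.3,"dy":4,"dz":-8.9,"spin":0},{"grip":8,"dx":17.3,"dy":7,"dz":-8.9,"spin":0},{"grip":8,"dx":17.3,"dy":8.95,"dz":-8.9,"spin":0},{"grip":8,"dx":17.3,"dy":8.95,"dz":-8.9,"spin":0},{"grip":8,"dx":17.3,"dy":8.95,"dz":-8.9,"spin":0},{"grip":3.2,"dx":17.3,"dy":8.95,"dz":-8.9,"spin":0},{"grip":3.2,"dx":17.3,"dy":8.95,"dz":-8.9,"spin":0},{"grip":3.2,"dx":17.3,"dy":8.95,"dz":-8.9,"spin":0},{"grip":3.2,"dx":17.3,"dy":8.95,"dz":-8.9,"spin":0},{"grip":3.2,"dx":17.3,"dy":8.95,"dz":-8.9,"spin":0},{"grip":3.2,"dx":17.3,"dy":8.95,"dz":-8.9,"spin":0}]' 25
python3 -c "
from h import *
go(611.4,-150.6,115)"
```

```text
clock: 16.6
eef_pos: [450.8, 22.3, 28.0]
eef_rot: [-1.571, 0.0, -1.124]
wrist_force: [-0.8, -0.9, 2.5]
finger_gap: 41.6
dx 22.53 dz 7.03 dy -8.70 spin 0.0 | at [450.8  22.3  28. ] yaw -64.4 gap 41.6 F [-0.8 -0.9  2.5] t 16.6 j6 1.09
```

```bash
python3 -m jog '[{"grip":3.2,"dx":0,"dy":-3,"dz":0,"spin":0},{"grip":3.2,"dx":0,"dy":-6,"dz":0,"spin":0},{"grip":3.2,"dx":1,"dy":-8,"dz":0.3,"spin":0},{"grip":3.2,"dx":4,"dy":-8,"dz":1.2,"spin":0},{"grip":3.2,"dx":7.5,"dy":-8,"dz":2.3,"spin":0},{"grip":3.2,"dx":11,"dy":-8,"dz":3.4,"spin":0},{"grip":3.2,"dx":14.5,"dy":-8,"dz":4.5,"spin":0},{"grip":3.2,"dx":18,"dy":-8,"dz":5.6,"spin":0},{"grip":3.2,"dx":21,"dy":-8,"dz":6.6,"spin":0},{"grip":3.2,"dx":22.5,"dy":-8,"dz":7,"spin":0},{"grip":3.2,"dx":22.5,"dy":-8,"dz":7,"spin":0},{"grip":3.2,"dx":22.5,"dy":-8,"dz":7,"spin":0},{"grip":3.2,"dx":22.5,"dy":-5,"dz":7,"spin":0},{"grip":3.2,"dx":22.5,"dy":-2,"dz":7,"spin":0},{"grip":3.2,"dx":22.5,"dy":-0.8,"dz":7,"spin":0},{"grip":3.2,"dx":22.5,"dy":-0.2,"dz":7,"spin":0},{"grip":3.2,"dx":22.5,"dy":-0.2,"dz":7,"spin":0},{"grip":3.2,"dx":22.5,"dy":-0.2,"dz":7,"spin":0}]'
python3 -c "
from h import *
go(611.4,-150.6,28)"
```

```text
clock: 18.85
eef_pos: [611.5, -150.5, 31.0]
eef_rot: [-1.57, -0.001, -1.124]
wrist_force: [0.3, -0.4, -0.4]
finger_gap: 41.5
dx 0.00 dz -0.01 dy 0.30 spin 0.0 | at [ 611.5 -150.5   31. ] yaw -64.4 gap 41.5 F [ 0.3 -0.4 -0.4] t 18.9 j6 0.82
```

Next I'll lower, release and raise, then head for the big round ring at (464.3,-250.5).

```bash
python3 -m jog '[{"grip":3.2,"dx":0,"dy":0.15,"dz":0,"spin":0},{"grip":3.2,"dx":0,"dy":0.28,"dz":0,"spin":0},{"grip":3.2,"dx":0,"dy":0.28,"dz":0,"spin":0},{"grip":7.5,"dx":0,"dy":0.28,"dz":0,"spin":0},{"grip":9.2,"dx":0,"dy":0.28,"dz":0,"spin":0},{"grip":9.2,"dx":0,"dy":0.28,"dz":0,"spin":0},{"grip":9.2,"dx":0,"dy":0.28,"dz":0,"spin":0},{"grip":9.2,"dx":0,"dy":-5,"dz":0,"spin":0},{"grip":9.2,"dx":0,"dy":-9,"dz":0,"spin":0},{"grip":9.2,"dx":0,"dy":-9,"dz":0,"spin":0},{"grip":9.2,"dx":0,"dy":-9,"dz":0,"spin":0}]'
python3 -c "
from h import *
go(464.3,-250.5,120)"
```

```text
clock: 20.23
eef_pos: [610.7, -150.4, 119.1]
eef_rot: [-1.572, 0.001, -1.125]
wrist_force: [0.1, -0.2, -1.4]
finger_gap: 92.3
dx 2.72 dz -17.53 dy -0.09 spin 0.0 | at [ 610.7 -150.4  119.1] yaw -64.4 gap 92.3 F [ 0.1 -0.2 -1.4] t 20.2 j6 0.82
```

```bash
python3 -m jog '[{"grip":9.2,"dx":2.7,"dy":0,"dz":-17.5,"spin":0},{"grip":9.2,"dx":2.7,"dy":0,"dz":-17.5,"spin":0},{"grip":9.2,"dx":2.7,"dy":0,"dz":-17.5,"spin":0},{"grip":9.2,"dx":2.7,"dy":0,"dz":-17.5,"spin":0},{"grip":9.2,"dx":2.7,"dy":0,"dz":-17.5,"spin":0},{"grip":9.2,"dx":2.7,"dy":0,"dz":-17.5,"spin":0},{"grip":9.2,"dx":2.7,"dy":4,"dz":-17.5,"spin":0},{"grip":9.2,"dx":2.7,"dy":7,"dz":-17.5,"spin":0},{"grip":9.2,"dx":2.7,"dy":9.2,"dz":-17.5,"spin":0},{"grip":9.2,"dx":2.7,"dy":9.2,"dz":-17.5,"spin":0},{"grip":9.2,"dx":2.7,"dy":9.2,"dz":-17.5,"spin":0},{"grip":5.2,"dx":2.7,"dy":9.2,"dz":-17.5,"spin":0},{"grip":5.2,"dx":2.7,"dy":9.2,"dz":-17.5,"spin":0},{"grip":5.2,"dx":2.7,"dy":9.2,"dz":-17.5,"spin":0},{"grip":5.2,"dx":2.7,"dy":9.2,"dz":-17.5,"spin":0},{"grip":5.2,"dx":2.7,"dy":9.2,"dz":-17.5,"spin":0}]' 25
python3 -c "
from h import *
go(446.2,20.7,115)"
```

```text
clock: 22.22
eef_pos: [464.9, -250.4, 28.3]
eef_rot: [-1.571, -0.0, -1.125]
wrist_force: [-0.9, 2.5, 5.5]
finger_gap: 64.8
dx -25.26 dz 10.01 dy -8.67 spin 0.0 | at [ 464.9 -250.4   28.3] yaw -64.4 gap 64.8 F [-0.9  2.5  5.5] t 22.2 j6 0.56
```

```bash
python3 -m jog '[{"grip":5.2,"dx":0,"dy":-3,"dz":0,"spin":0},{"grip":5.2,"dx":0,"dy":-6,"dz":0,"spin":0},{"grip":5.2,"dx":-1,"dy":-8,"dz":0.4,"spin":0},{"grip":5.2,"dx":-4,"dy":-8,"dz":1.6,"spin":0},{"grip":5.2,"dx":-7.5,"dy":-8,"dz":3,"spin":0},{"grip":5.2,"dx":-11,"dy":-8,"dz":4.4,"spin":0},{"grip":5.2,"dx":-14.5,"dy":-8,"dz":5.8,"spin":0},{"grip":5.2,"dx":-18,"dy":-8,"dz":7.2,"spin":0},{"grip":5.2,"dx":-21.5,"dy":-8,"dz":8.5,"spin":0},{"grip":5.2,"dx":-24,"dy":-8,"dz":9.5,"spin":0},{"grip":5.2,"dx":-25.2,"dy":-8,"dz":10,"spin":0},{"grip":5.2,"dx":-25.2,"dy":-8,"dz":10,"spin":0},{"grip":5.2,"dx":-25.2,"dy":-8,"dz":10,"spin":0},{"grip":5.2,"dx":-25.2,"dy":-5,"dz":10,"spin":0},{"grip":5.2,"dx":-25.2,"dy":-2,"dz":10,"spin":0},{"grip":5.2,"dx":-25.2,"dy":-0.8,"dz":10,"spin":0},{"grip":5.2,"dx":-25.2,"dy":-0.2,"dz":10,"spin":0},{"grip":5.2,"dx":-25.2,"dy":-0.2,"dz":10,"spin":0},{"grip":5.2,"dx":-25.2,"dy":-0.2,"dz":10,"spin":0}]'
python3 -c "
from h import *
go(446.2,20.7,28)
C=cam('scene'); crop(C[0],180,160,420,340,3.2,'pics/s4.png')"
```

```text
clock: 24.6
eef_pos: [446.8, 20.1, 30.7]
eef_rot: [-1.57, -0.001, -1.124]
wrist_force: [-0.4, -0.2, -1.4]
finger_gap: 64.7
dx -0.08 dz -0.02 dy 0.27 spin 0.0 | at [446.8  20.1  30.7] yaw -64.4 gap 64.7 F [-0.4 -0.2 -1.4] t 24.6 j6 1.09
```

View pics/s4.png

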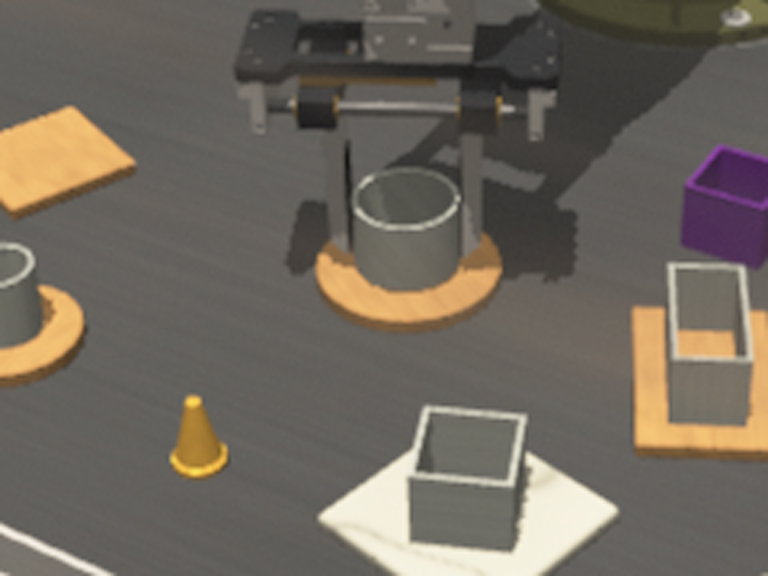

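The big ring is level just above its board, the oblong and small rings are standing on theirs, and the nozzle at about (197,435) in the crop is upright. Releasing.

```bash
python3 -m jog '[{"grip":5.2,"dx":0,"dy":0.15,"dz":0,"spin":0},{"grip":5.2,"dx":0,"dy":0.25,"dz":0,"spin":0},{"grip":5.2,"dx":0,"dy":0.25,"dz":0,"spin":0},{"grip":8,"dx":0,"dy":0.25,"dz":0,"spin":0},{"grip":9.2,"dx":0,"dy":0.25,"dz":0,"spin":0},{"grip":9.2,"dx":0,"dy":0.25,"dz":0,"spin":0},{"grip":9.2,"dx":0,"dy":0.25,"dz":0,"spin":0},{"grip":9.2,"dx":0,"dy":-5,"dz":0,"spin":0},{"grip":9.2,"dx":0,"dy":-9,"dz":0,"spin":0},{"grip":9.2,"dx":0,"dy":-9,"dz":0,"spin":0},{"grip":9.2,"dx":0,"dy":-9,"dz":0,"spin":0}]'
python3 -c "
from h import *
go(614,155.6,120,21.4)
rims(cam('top'),dict(square=(250,140,297,195)))"
```

```text
clock: 26.02
eef_pos: [445.9, 20.1, 119.2]
eef_rot: [-1.572, 0.0, -1.124]
wrist_force: [0.6, 1.0, -0.7]
finger_gap: 92.1
dx -4.96 dz 21.01 dy -0.08 spin -85.8 | at [445.9  20.1 119.2] yaw -64.4 gap 92.1 F [ 0.6  1.  -0.7] t 26.0 j6 1.09
square [601.8 150.9] [107.9 107.7] ang 76.2 circ [602. 150.] r 73.0
```

```bash
python3 -m jog '[{"grip":9.2,"dx":-5,"dy":0,"dz":21,"spin":-85.8},{"grip":9.2,"dx":-5,"dy":0,"dz":21,"spin":-85.8},{"grip":9.2,"dx":-5,"dy":0,"dz":21,"spin":-85.8},{"grip":9.2,"dx":-5,"dy":0,"dz":21,"spin":-85.8},{"grip":9.2,"dx":-5,"dy":0,"dz":21,"spin":-85.8},{"grip":9.2,"dx":-5,"dy":0,"dz":21,"spin":-85.8},{"grip":9.2,"dx":-5,"dy":0,"dz":21,"spin":-85.8},{"grip":9.2,"dx":-5,"dy":0,"dz":21,"spin":-85.8},{"grip":9.2,"dx":-5,"dy":0,"dz":21,"spin":-85.8},{"grip":9.2,"dx":-5,"dy":0,"dz":21,"spin":-85.8},{"grip":9.2,"dx":-5,"dy":0,"dz":21,"spin":-85.8},{"grip":9.2,"dx":-5,"dy":4,"dz":21,"spin":-85.8},{"grip":9.2,"dx":-5,"dy":7,"dz":21,"spin":-85.8},{"grip":9.2,"dx":-5,"dy":9.2,"dz":21,"spin":-85.8},{"grip":9.2,"dx":-5,"dy":9.2,"dz":21,"spin":-85.8},{"grip":9.2,"dx":-5,"dy":9.2,"dz":21,"spin":-85.8},{"grip":9.2,"dx":-5,"dy":9.2,"dz":21,"spin":-85.8}]'
python3 -m jog '[{"grip":4,"dx":0,"dy":0,"dz":0,"spin":0},{"grip":4,"dx":0,"dy":0,"dz":0,"spin":0},{"grip":4,"dx":0,"dy":0,"dz":0,"spin":0},{"grip":4,"dx":0,"dy":0,"dz":0,"spin":0},{"grip":4,"dx":0,"dy":0,"dz":0,"spin":0},{"grip":4,"dx":0,"dy":-3,"dz":0,"spin":0},{"grip":4,"dx":0,"dy":-6,"dz":0,"spin":0},{"grip":4,"dx":0,"dy":-8.5,"dz":0,"spin":0},{"grip":4,"dx":0,"dy":-8.5,"dz":0,"spin":0},{"grip":4,"dx":0,"dy":-8.5,"dz":0,"spin":0}]' 25
python3 -c "
from h import *
go(458.2,-252.2,110,-23.4)"
```

```text
clock: 28.2
eef_pos: [614.7, 156.0, 29.2]
eef_rot: [-1.571, -0.002, 0.373]
wrist_force: [0.7, -0.1, -0.6]
finger_gap: 92.1
clock: 29.45
eef_pos: [613.6, 155.8, 111.6]
eef_rot: [-1.57, 0.002, 0.373]
wrist_force: [0.3, -0.1, -1.3]
finger_gap: 51.7
dx -29.34 dz -32.33 dy 0.16 spin 44.8 | at [613.6 155.8 111.6] yaw 21.4 gap 51.7 F [ 0.3 -0.1 -1.3] t 29.4 j6 -0.18
```

```bash
python3 -m jog '[{"grip":4,"dx":-1,"dy":0,"dz":-1.1,"spin":2},{"grip":4,"dx":-3.3,"dy":0,"dz":-3.6,"spin":5},{"grip":4,"dx":-6,"dy":0,"dz":-6.6,"spin":9},{"grip":4,"dx":-9,"dy":0,"dz":-9.9,"spin":14},{"grip":4,"dx":-12,"dy":0,"dz":-13.2,"spin":18},{"grip":4,"dx":-15,"dy":0,"dz":-16.5,"spin":23},{"grip":4,"dx":-18,"dy":0,"dz":-19.8,"spin":27},{"grip":4,"dx":-21,"dy":0,"dz":-23.1,"spin":32},{"grip":4,"dx":-24,"dy":0,"dz":-26.4,"spin":37},{"grip":4,"dx":-26.6,"dy":0,"dz":-29.4,"spin":41},{"grip":4,"dx":-28.6,"dy":0,"dz":-31.5,"spin":44},{"grip":4,"dx":-29.3,"dy":0,"dz":-32.3,"spin":44.8},{"grip":4,"dx":-29.3,"dy":0,"dz":-32.3,"spin":44.8},{"grip":4,"dx":-29.3,"dy":0,"dz":-32.3,"spin":44.8},{"grip":4,"dx":-29.3,"dy":4,"dz":-32.3,"spin":44.8},{"grip":4,"dx":-29.3,"dy":6.5,"dz":-32.3,"spin":44.8},{"grip":4,"dx":-29.3,"dy":7.8,"dz":-32.3,"spin":44.8},{"grip":4,"dx":-29.3,"dy":8.1,"dz":-32.3,"spin":44.8},{"grip":4,"dx":-29.3,"dy":8.1,"dz":-32.3,"spin":44.8}]'
python3 -c "
from h import *
go(458.2,-252.2,29,-23.4)
C=cam('scene'); crop(C[0],120,120,360,300,3.2,'pics/s5.png')"
```

```text
clock: 31.82
eef_pos: [459.4, -251.7, 32.6]
eef_rot: [-1.571, -0.001, -0.409]
wrist_force: [1.2, 0.4, -0.7]
finger_gap: 52.2
dx -0.09 dz -0.09 dy 0.36 spin -0.0 | at [ 459.4 -251.7   32.6] yaw -23.4 gap 52.2 F [ 1.2  0.4 -0.7] t 31.8 j6 -0.16
```

View pics/s5.png

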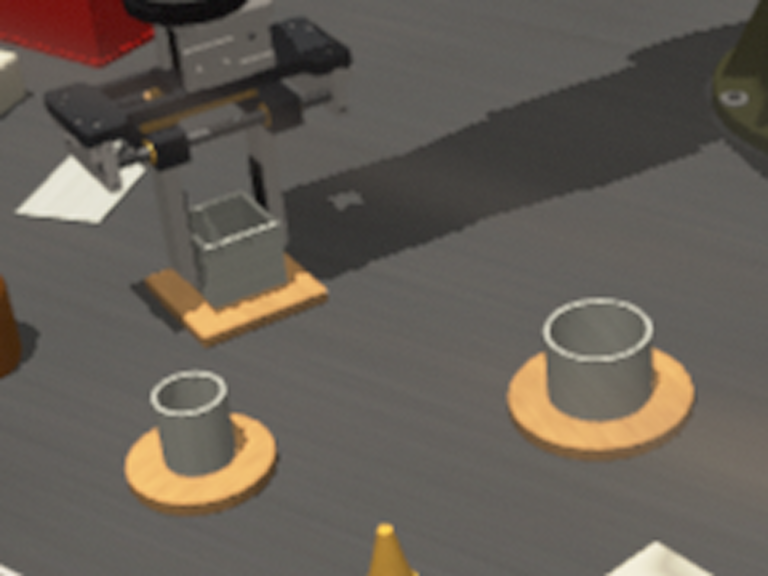

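The square ring is aligned just above its board, and both round rings stand centred. I'll lower, release, raise and retreat for a clear view.

```bash
python3 -m jog '[{"grip":4,"dx":-0.1,"dy":0.2,"dz":-0.1,"spin":0},{"grip":4,"dx":-0.1,"dy":0.33,"dz":-0.1,"spin":0},{"grip":4,"dx":-0.1,"dy":0.33,"dz":-0.1,"spin":0},{"grip":7,"dx":-0.1,"dy":0.33,"dz":-0.1,"spin":0},{"grip":9.2,"dx":-0.1,"dy":0.33,"dz":-0.1,"spin":0},{"grip":9.2,"dx":-0.1,"dy":0.33,"dz":-0.1,"spin":0},{"grip":9.2,"dx":-0.1,"dy":0.33,"dz":-0.1,"spin":0},{"grip":9.2,"dx":-0.1,"dy":-5,"dz":-0.1,"spin":0},{"grip":9.2,"dx":-0.1,"dy":-10,"dz":-0.1,"spin":0},{"grip":9.2,"dx":-0.1,"dy":-16,"dz":-0.1,"spin":0},{"grip":9.2,"dx":-0.1,"dy":-16,"dz":-0.1,"spin":0}]'
python3 -c "
from h import *
go(170,-500,200)"
```

```text
clock: 33.25
eef_pos: [459.1, -253.1, 196.4]
eef_rot: [-1.572, -0.008, -0.409]
wrist_force: [0.2, -0.8, -0.4]
finger_gap: 92.0
dx -16.71 dz -34.15 dy -0.36 spin 0.0 | at [ 459.1 -253.1  196.4] yaw -23.4 gap 92.0 F [ 0.2 -0.8 -0.4] t 33.2 j6 -0.16
```

```bash
python3 -m jog '[{"grip":9.2,"dx":-16.7,"dy":-0.4,"dz":-34,"spin":0},{"grip":9.2,"dx":-16.7,"dy":-0.4,"dz":-34,"spin":0},{"grip":9.2,"dx":-16.7,"dy":-0.4,"dz":-34,"spin":0},{"grip":9.2,"dx":-16.7,"dy":-0.4,"dz":-34,"spin":0},{"grip":9.2,"dx":-16.7,"dy":-0.4,"dz":-34,"spin":0},{"grip":9.2,"dx":-16.7,"dy":-0.4,"dz":-34,"spin":0},{"grip":9.2,"dx":-16.7,"dy":-0.4,"dz":-34,"spin":0},{"grip":9.2,"dx":-16.7,"dy":-0.4,"dz":-34,"spin":0},{"grip":9.2,"dx":-16.7,"dy":-0.4,"dz":-34,"spin":0}]'
python3 - <<'E'
from h import *
C=cam('top'); crop(C[0],210,130,480,270,2.9,'pics/t6.png')
rims(C,dict(oblong=(222,205,266,255),big=(302,212,349,259),square=(418,208,460,250),small=(380,150,415,190)))
hsv=cv2.cvtColor(C[0],cv2.COLOR_RGB2HSV); m=cv2.inRange(hsv,(8,90,90),(22,255,255)); m[:140]=0;m[170:]=0;m[:,:320]=0;m[:,345:]=0
print("nozzle px",cv2.boundingRect(m),"was 326,152,13,12")
E
```

```text
clock: 34.38
eef_pos: [170.3, -497.0, 195.6]
eef_rot: [-1.57, 0.0, -0.407]
wrist_force: [0.6, -0.8, -0.3]
finger_gap: 91.9
oblong [458.2 216.9] [85.6 43.8] ang 25.3 circ [457.8 216.8] r 45.6
big [445.6  19.5] [61.5 63. ] ang 0.7 circ [445.8  19.3] r 32.7
square [ 458.3 -251.4] [55. 53.] ang 66.6 circ [ 458.4 -251.2] r 36.2
small [ 611.4 -149.3] [39.2 40.6] ang 0.7 circ [ 610.3 -150.2] r 21.5
nozzle px (326, 152, 13, 12) was 326,152,13,12
```

View pics/t6.png

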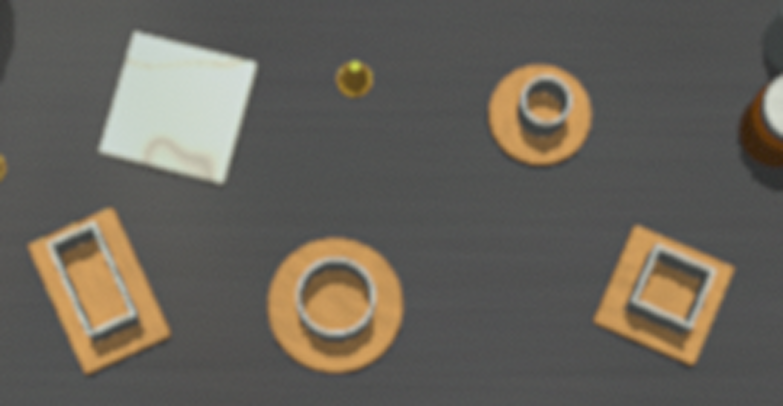

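All four rings stand on their own boards, the slab is empty, and the nozzle is at the same pixels as before. The offsets in the picture come from the height of the rims.

```bash
python3 -c "
from cell import ticket
print(ticket.sign_off())"
```

```text
the job is handed in; nothing more can be done
None
```

I moved all four rings onto their own boards in five moves and handed the job in at about 34 s of the 144 s allowed. The square ring was parked on the slab first. The oblong, small round and big round rings then went to their boards, and the square ring went last.

**Last checks from the top camera:**
- **Centring:** each ring's centre measured within about 2 mm of its board's centre. The calibration is only good to about 2 mm.
- **Alignment:** the oblong and square rings were within about 0.5° of their boards' sides.
- **Uprightness:** I judged this from the pictures, where all four rings look flat and upright; I did not measure tilt.
- **Nozzle:** it was at exactly the same pixels as at the start.
- **Gripper:** it was open and well clear of everything.

No final check failed or disagreed. Two things went wrong along the way, neither affecting the result. One jog call was refused because its rows left out some keys. A mid-way measurement of the parked square ring picked up the slab instead, so I used the position where I had released it.

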